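# Clear a part-filled specimen rack and stack it away

### The job

Clear the loose grey rack that holds three white pots: first stand its short plain pot on the middle of the round metal stand, then move its two studded pots into the two free pockets of the bolted rack beside the studded pot that is already there, and last stack the emptied rack squarely on the pile of empty racks. Keep everything upright, and leave the pot already in the bolted rack, the empty white sleeve and the amber jar where they are.

Things in the scene. Friction and masses are not known exactly. Their poses are not given: they have to be found in the camera images.
- rack_bolted: Grey plastic rack bolted to the table by a steel tab at each end (tabs to x = +-117 mm, 9 mm high). 184 (x) x 64 (y) x 25 mm high, walls and floor 4 mm, three pockets in a row, 57 (x) x 56 mm, centred at x = -60, 0, +60 mm, floors at z = 4 mm. Origin at the centre of its underside, z up. At the start one pocket, any of the three, holds pot_c; the other two are free (black disc on the floor).
- rack_loose: Same grey rack, loose, no tabs, about 0.15 kg. 184 (x) x 64 (y) x 25 mm high, walls and floor 4 mm, three pockets in a row, 57 (x) x 56 mm, centred at x = -60, 0, +60 mm, floors at z = 4 mm. Origin at the centre of its underside, z up. At the start it holds pot_a, pot_b and blank, in any order. Once empty it can be gripped across its width at its middle.
- pile: Pile of two empty grey racks of the same form, squarely stacked, fixed: 184 (x) x 64 (y) x 50 mm high. Origin at the centre of its underside, x along its length, z up. A rack stacked on it, either way round, stands on its rim with its underside at z = 50 mm.
- stand: Low round aluminium stand, fixed, 90 mm diameter at the foot, flat top of 80 mm diameter at z = 15 mm with a dark 60 mm disc in its middle. Origin at the centre of its underside, z up.
- blank: The short plain pot: white plastic cylinder, 40 mm diameter, 48 mm high, filled to a flat grey top, no stud. Starts in a pocket of rack_loose, so it stands 27 mm above that rack's rim. Origin at the centre of its underside, z up; about 0.12 kg.
- pot_a: Studded pot, to be moved: white plastic cylinder, 40 mm diameter, 62 mm high, filled to a flat grey top, with a 12 mm steel stud, 16 mm tall, standing on the middle of its top. Origin at the centre of its underside, z up; about 0.15 kg. Starts in a pocket of rack_loose.
- pot_b: Studded pot, to be moved: like pot_a (40 mm diameter, 62 mm high, with a 12 mm steel stud, 16 mm tall, standing on the middle of its top. Origin at the centre of its underside, z up; about 0.15 kg). Starts in another pocket of rack_loose.
- pot_c: Studded pot, like pot_a (40 mm diameter, 62 mm high, with a 12 mm steel stud, 16 mm tall, standing on the middle of its top. Origin at the centre of its underside, z up; about 0.15 kg), already in a pocket of rack_bolted; it stays there.
- sleeve: Bystander: an empty white plastic sleeve standing on the table, open through the middle, 40 mm outside diameter, 60 mm high. Origin at the centre of its underside. Leave it.
- jar: Bystander: a closed amber glass jar with a white cap, 48 mm diameter, 65 mm high, standing on the table. Origin at the centre of its underside. Leave it.

How it is judged:
By the outcome, as a careful person would: the job done as asked, in the order asked, and still so for the second after the job is handed in, with the robot touching nothing.
It also fails if it takes over 115 s, if anything falls off the work surface, if the arm or the gripper's body presses on something with over 40 N, if the wrist force passes 120 N, or if a joint passes its speed limit or range.

### The arm

A 7-joint arm with a two-finger parallel gripper is mounted at the origin on the work surface. World frame = base frame: x ahead of the robot, y to its left, z up, the work surface at z = 0. Lengths are in mm, angles in degrees, forces in N, time in s.
With the tool pointing down it reaches from about 350 to 900 mm from the base axis. Payload 8.1 kg.
Tool frame: the origin (TCP) lies on the centre line of the jaws, within the pads' length; the fingertips stand 11 mm ahead of it and the grasp point (between the pads) lies 8 mm behind it; z points along the fingers, y is the line along which they close (so a half turn about z gives the same grasp; the last joint's range is limited). The gripper opens to 92 mm and grips with 3 to 60 N. Pads are 19 mm wide; open, the fingers measure 130 mm over their backs; the gripper's body (75 mm by 190 mm) begins 47 mm behind the grasp point.
Start: joints at [-82.311, 24.895, 1.432, 90.138, -0.665, 64.973, -4.303], TCP at [146.647, 607.565, 237.742] pointing down, gripper open.
Joint ranges: [-149.89, 149.89], [-25.12, 119.58], [-72.63, 75.52], [4.76, 147.25], [-75.54, 255.54], [6.69, 114.76], [-157.13, 157.13]. Speed limits (degrees/s): [127.2, 127.2, 172.46, 172.46, 180, 180, 180].

### API

Orientations are given as [roll, pitch, yaw] about the fixed x, y, z axes, in that order (R = Rz(yaw) Ry(pitch) Rx(roll)).
In Python, from cell import manip, imaging, hand_in gives the robot as it stands.
- The arm moves only by the tool move_arm, never from a script. Its argument "motion" is a list of rows, each an object of numbers: "tx", "ty", "tz": the shift along the tool's x, y, z each as a share of 0.4 m, from -1 to 1; "ax", "ay", "az": the turn, a rotation vector about the tool's x, y, z each as a share of pi rad, from -1 to 1. In form: [{"tx": .., "ty": .., "tz": .., "ax": .., "ay": .., "az": ..}, ...]. A call has 1 to 20 rows; each row is the pose to reach, as a shift and turn from the pose commanded when the call began, along the tool's axes at that moment, turning the shorter way round; what a row does not reach only later rows make up. A row lasts 1/10 s, in which the tool goes at most 50 mm and 8.59 degrees, less where a joint would pass 70% of its speed; a pose out of reach is approached as far as the arm can. A call with a number of a shift or a turn outside -1 to 1 is refused whole. A call with a gripper value outside its range is refused whole. "gripper" is the opening, from -1 (shut) to 1 (fully open), set as the call begins (left out, the last holds). The fingers move at their own pace and stop on an object; "force" is the grip in N (left out, the last holds). Time passes only in rows, so rows that repeat a pose let the fingers close. It gives the time, the measured TCP pose, the force, the opening and the grip force at its end, in the units of the state.
- manip.state(): the state, without advancing time (a new reading comes with each control period).
- imaging.camera(name): name is "side" or "top"; returns a dict with "color" (420x560x3 uint8, blue, green, red), "mtx" (3x3 intrinsics, pixels), "k1" (the pictures are not rectified: a ray, as slopes to the right and down, at radius r is drawn at 1 + k1 r^2 times it, then the intrinsics apply), "world_to_cam" (4x4, takes a point from world to camera coordinates). Camera axes: x right, y up, looking along -z (the intrinsics and any distortion apply to the point x, -y, -z); pixel columns grow to the right and rows downward; lengths in mm; the calibration is good to about 2 mm. A picture is of the moment at which its call begins. There is no depth.
- hand_in(): hands the job in; it is judged then, once.
The state is a dict: "time": time; "joint_pos": joint angles; "joint_vel": joint speeds; "effort": joint torques, N m; "tool_pos": TCP position; "orientation": TCP orientation; "ft_force": force on the tool from outside, world axes, zero at the start; "wrist_torque": the same for the moment, N m; "opening": finger opening in mm; "gripper_force": force on a finger pad.
Only numpy, scipy, OpenCV 4.12 (cv2) and the standard library are available. Lean on these libraries where they do the work, as an engineer would, in place of code of your own. Each camera call takes 0.05 s, during which the arm holds its last target. There are 200 camera calls.

## Working session

There is one attempt and no reset: what is moved stays moved. The work goes in short steps, Python scripts to look and compute and a tool call to move; the robot and the scene stay as the last step left them, time stands still between calls to the robot, and variables do not carry over. Pictures are saved under pics/ and viewed, at most 14 in all, crops included, and the job is handed in when it is done.

Besides the shell and the picture viewer there is one more tool, called after "Call:" by a JSON object that holds its "op" and its "data". move_arm: Moves the arm, as the interface text tells. Shift numbers are shares of 0.4 m and turn numbers shares of pi rad, none past 1 either way. Its arguments: {"type":"object","properties":{"motion":{"type":"array","items":{"type":"object","properties":{"tx":{"type":"number","minimum":-1,"maximum":1},"ty":{"type":"number","minimum":-1,"maximum":1},"tz":{"type":"number","minimum":-1,"maximum":1},"ax":{"type":"number","minimum":-1,"maximum":1},"ay":{"type":"number","minimum":-1,"maximum":1},"az":{"type":"number","minimum":-1,"maximum":1}}}},"gripper":{"type":"number"},"force":{"type":"number"}},"required":["motion"]}

```bash
mkdir -p pics; ls; python3 - <<'E'
from cell import manip, imaging
import cv2
print(manip.state())
for n in("top","side"):
    c=imaging.camera(n); cv2.imwrite(f"pics/{n}0.png",c["color"]); print(n,c["mtx"],c["k1"],c["world_to_cam"])
E
```

```text
pics
{'time': 0.0, 'joint_pos': array([-82.31074876,  24.93784213,   1.4306626 ,  90.1905238 ,
        -0.6647033 ,  64.97333767,  -4.30112012]), 'joint_vel': array([ 0.07174706, -0.02324583,  0.09905359,  0.07389011, -0.06831399,
       -0.01602984, -0.00873686]), 'effort': array([-2.81878902e-04, -6.67866397e+01,  9.84570198e-01, -3.14464438e+01,
       -6.05668151e-02,  4.27112239e-02,  1.67157918e-04]), 'tool_pos': array([146.55615147, 607.04949553, 236.92025063]), 'orientation': array([-1.79906977e+02,  8.33220176e-03,  1.66430123e+02]), 'ft_force': array([ 0.91262721, -0.23438585,  0.04211154]), 'wrist_torque': array([ 0.04637666, -0.0365188 ,  0.05356776]), 'gripper_force': 0.0, 'opening': 91.97555328744458}
top [[458.7116311    0.         285.68426455]
 [  0.         458.7116311  212.74115932]
 [  0.           0.           1.        ]] 0.009624520514445246 [[-2.92378217e-02 -9.99467134e-01 -1.45120099e-02  3.47310538e+01]
 [ 9.86239187e-01 -3.12081756e-02  1.62352446e-01 -5.67431905e+02]
 [-1.62718827e-01 -9.56548099e-03  9.86626112e-01 -9.32539899e+02]
 [ 0.00000000e+00  0.00000000e+00  0.00000000e+00  1.00000000e+00]]
side [[418.3550877    0.         273.69707371]
 [  0.         418.3550877  208.2358725 ]
 [  0.           0.           1.        ]] -0.12822932555586578 [[ 9.97502643e-01 -7.03881815e-02  5.82936472e-03 -5.66217713e+02]
 [ 3.79555939e-02  6.03826017e-01  7.96211978e-01 -4.29879250e+01]
 [-5.95638353e-02 -7.94002296e-01  6.04989673e-01 -7.60760333e+02]
 [ 0.00000000e+00  0.00000000e+00  0.00000000e+00  1.00000000e+00]]
```

View pics/top0.png

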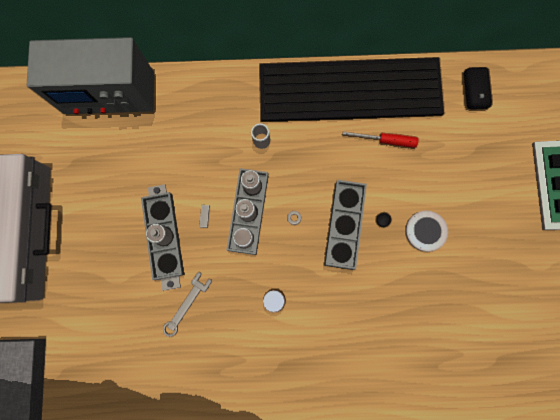

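View pics/side0.png

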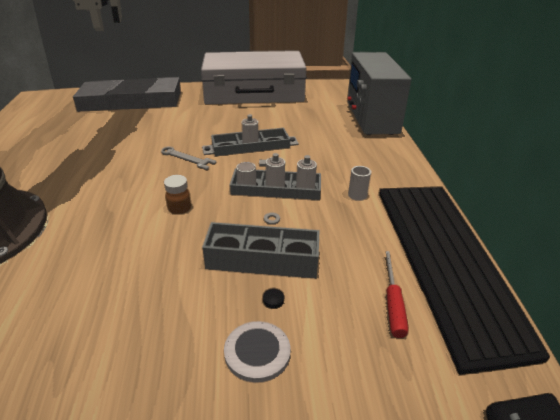

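The top view shows the bolted rack around (163,237) with pot_c in the middle, and the loose rack around (248,212) with studded pots at (251,180) and (245,209) and the blank at (242,238). The pile is around (345,225), the stand at (427,231), the sleeve at (261,135) and the jar at (274,300). The side view agrees. Next I enlarge the relevant parts.

```bash
python3 - <<'E'
import cv2
im=cv2.imread("pics/top0.png")
cv2.imwrite("pics/c1.png",cv2.resize(im[165:295,135:275],None,fx=4.6,fy=4.6,interpolation=cv2.INTER_CUBIC))
cv2.imwrite("pics/c2.png",cv2.resize(im[170:280,315:455],None,fx=5,fy=5,interpolation=cv2.INTER_CUBIC))
E
```

```text
(no output)
```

View pics/c1.png

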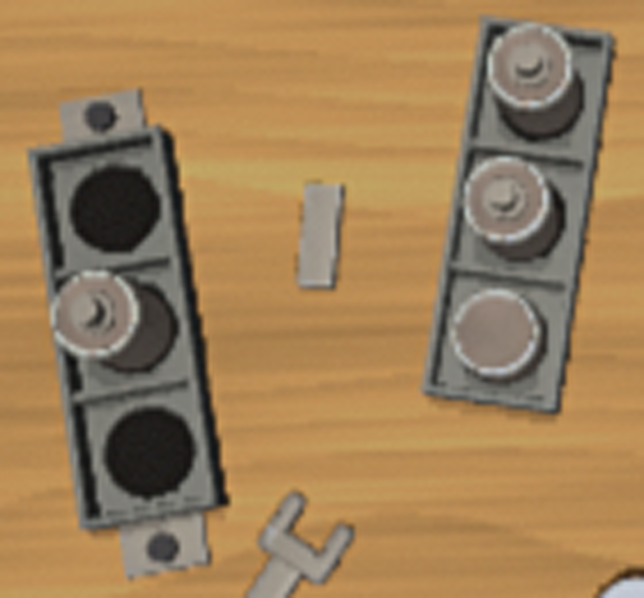

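View pics/c2.png

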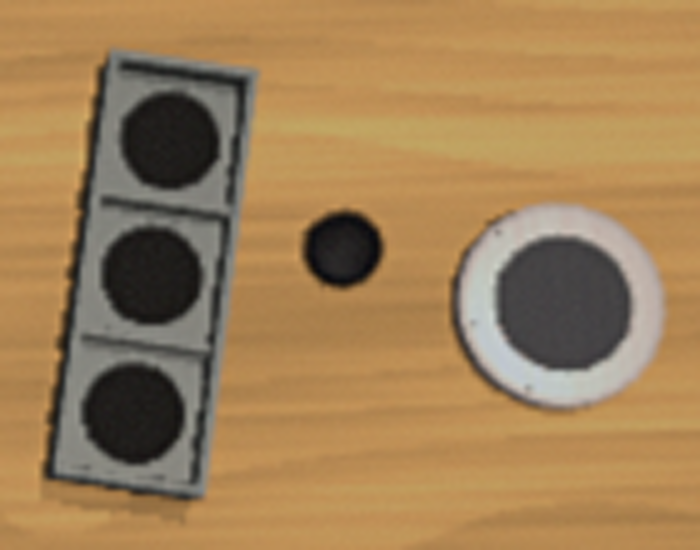

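The enlarged crops give clear rim corners, black discs and pot tops. I use those pixels to compute positions.

```bash
cat > h.py <<'E'
import numpy as np, cv2
from cell import manip, imaging
def ray(c,u,v):
    K=c["mtx"]; d=np.array([(u-K[0,2])/K[0,0],(v-K[1,2])/K[1,1]])
    p=d.copy()
    for _ in range(20): p=d/(1+c["k1"]*(p@p))
    W=c["world_to_cam"]; R=W[:3,:3]
    return -R.T@W[:3,3], R.T@np.array([p[0],-p[1],-1.])
def at(c,uv,z):
    o,d=ray(c,*uv); return (o+d*(z-o[2])/d[2])[:2]
def crop(uv,s,ox,oy): return ((uv[0]+.5)/s-.5+ox,(uv[1]+.5)/s-.5+oy)
def proj(c,X):
    X=np.atleast_2d(X); W=c["world_to_cam"]; q=X@W[:3,:3].T+W[:3,3]
    p=np.stack([q[:,0]/-q[:,2],-q[:,1]/-q[:,2]],1); r=(p**2).sum(1,keepdims=True)
    p=p*(1+c["k1"]*r); return p@c["mtx"][:2,:2].T+c["mtx"][:2,2]
E
python3 - <<'E'
from h import *
c=imaging.camera("top"); s=imaging.camera("side")
A=lambda l,z:np.array([at(c,crop(p,4.6,135,165),z) for p in l])
B=lambda l,z:np.array([at(c,crop(p,5,315,170),z) for p in l])
def rack(n,q):
    ax=(q[0]+q[1]-q[2]-q[3])/2; w=(q[0]+q[3]-q[1]-q[2])/2
    print(n,q.mean(0).round(1),"len",np.hypot(*ax).round(1),np.hypot(*w).round(1),"yaw",np.degrees(np.arctan2(ax[1],ax[0])).round(2),np.degrees(np.arctan2(-w[0],w[1])).round(2))
np.set_printoptions(suppress=True,precision=1)
rack("loose",A([(482,18),(611,35),(559,411),(424,393)],25))
print("pots",A([(531,66),(507,200)],66),A([(497,334)],52), "stud",A([(530,64),(504,196)],82))
rack("bolt",A([(30,150),(167,127),(227,503),(83,528)],25)); print(A([(115,208),(150,452)],4),A([(95,314)],66))
rack("pile",B([(110,52),(256,71),(203,496),(47,478)],50)); print(B([(171,140),(152,275),(134,414)],29))
print("stand",B([(565,302)],15))
from scipy.optimize import least_squares
# side view enlarged
im=s["color"]
cv2.imwrite("pics/s1.png",cv2.resize(im[105:205,195:355],None,fx=5,fy=5,interpolation=cv2.INTER_CUBIC))
cv2.imwrite("pics/s2.png",cv2.resize(im[215:385,195:335],None,fx=3.5,fy=3.5,interpolation=cv2.INTER_CUBIC))
E
```

```text
loose [579.2 101. ] len 182.5 63.5 yaw -9.15 -9.45
pots [[640.   90.7]
 [577.6 102.7]] [[518.  109.6]] stud [[637.   89.7]
 [576.6 102.4]]
bolt [531.1 287.4] len 182.3 66.9 yaw 9.28 8.0
[[590.8 299.8]
 [472.  281.2]] [[531.1 290.2]]
pile [ 540.  -108.2] len 183.7 64.0 yaw -10.54 -8.88
[[ 600.2 -120.9]
 [ 541.1 -109.7]
 [ 481.4  -99. ]]
stand [[ 525.6 -290.2]]
```

View pics/s1.png

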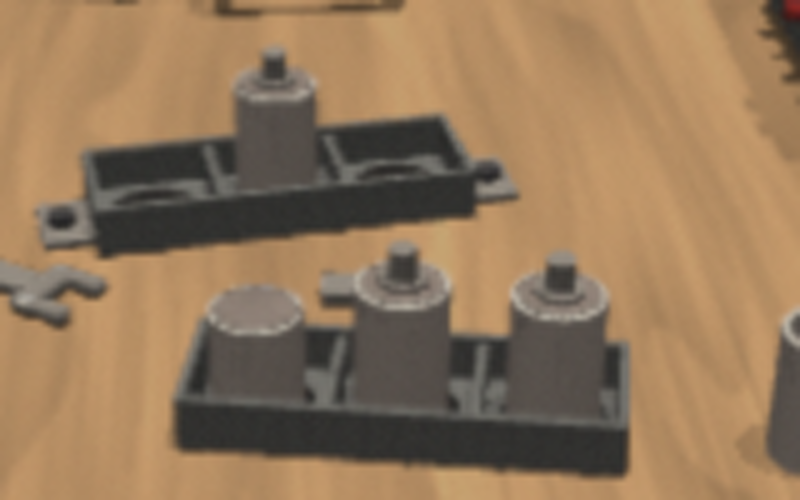

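View pics/s2.png

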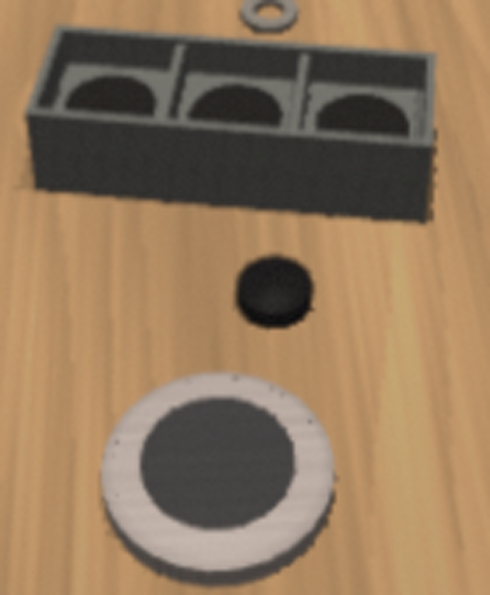

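The side crops show the same rim corners and pot tops clearly. I fit the rack poses to both views jointly.

```bash
python3 - <<'E'
from h import *
from scipy.optimize import least_squares
np.set_printoptions(suppress=True,precision=1)
c=imaging.camera("top"); s=imaging.camera("side")
A=lambda l:np.array([crop(p,4.6,135,165) for p in l]);B=lambda l:np.array([crop(p,5,315,170) for p in l])
S=lambda l:np.array([crop(p,5,195,105) for p in l]);T=lambda l:np.array([crop(p,3.5,195,215) for p in l])
# corner order: local (+x,+y),(+x,-y),(-x,-y),(-x,+y)
L=np.array([[92,32],[92,-32],[-92,-32],[-92,32]])
def pts(p,P,z):
    a=np.radians(p[2]);R=np.array([[np.cos(a),-np.sin(a)],[np.sin(a),np.cos(a)]]);return np.c_[P@R.T+p[:2],np.full(len(P),z)]
def fit(n,t,sd,z,p0):
    for nm,cams in(("both",[(c,t),(s,sd)]),("top",[(c,t)]),("side",[(s,sd)])):
        r=least_squares(lambda p:np.concatenate([(proj(k,pts(p,L,z))-q).ravel() for k,q in cams]),p0)
        print(n,nm,r.x,"rms",np.sqrt(np.mean(r.fun**2)))
        if nm=="both": P=r.x
    print("  pockets",pts(P,np.array([[-60,0],[0,0],[60,0]]),0)[:,:2].round(1).tolist())
fit("loose",A([(482,18),(611,35),(559,411),(424,393)]),S([(628,430),(628,343),(205,322),(178,403)])[[1,0,3,2]],25,[579,101,-9])
fit("bolt",A([(30,150),(167,127),(227,503),(83,528)]),S([(441,118),(474,180),(98,213),(87,153)]),25,[531,287,9])
fit("pile",B([(110,52),(256,71),(203,496),(47,478)]),T([(434,55),(436,142),(30,112),(60,30)]),50,[540,-108,-10])
for n,ut,us,z in(("far",A([(531,66)])[0],S([(559,297)])[0],66),("mid",A([(507,200)])[0],S([(402,286)])[0],66),("blank",A([(497,334)])[0],S([(256,311)])[0],52),("c",A([(95,314)])[0],S([(274,86)])[0],66),("stand",B([(565,302)])[0],T([(218,464)])[0],15)):
    print(n,at(c,ut,z),at(s,us,z))
print(at(c,(384,220),8),at(c,(261,130),60),at(c,(274,300),65))
E
```

```text
loose both [579.6 101.   -9.3] rms 0.4995785047458193
loose top [579.2 101.   -9.2] rms 0.2767194671290322
loose side [579.9 101.3  -9.4] rms 0.6229155114665282
  pockets [[520.4, 110.7], [579.6, 101.0], [638.8, 91.4]]
bolt both [531.  287.6   9. ] rms 0.7375185052697044
bolt top [531.2 287.4   9.2] rms 0.6034745533955839
bolt side [530.7 288.4   8.4] rms 0.8170496209073492
  pockets [[471.7, 278.2], [531.0, 287.6], [590.2, 297.0]]
pile both [ 541.1 -108.6  -10.1] rms 0.7864116673525152
pile top [ 540.  -108.2  -10.4] rms 0.37173009811385505
pile side [ 541.8 -109.1   -9.6] rms 0.8782682894042837
  pockets [[482.0, -98.2], [541.1, -108.6], [600.2, -119.1]]
far [640.   90.7] [638.8  89.7]
mid [577.6 102.7] [577.  101.8]
blank [518.  109.6] [518.3 109.2]
c [531.1 290.2] [530.1 288.8]
stand [ 525.6 -290.2] [ 524.5 -290.1]
[ 551.5 -198.5] [749.6  65.6] [386.5  46.2]
```

```bash
cat >> h.py <<'E'
from scipy.spatial.transform import Rotation as Ro
def rel(cmd,*targets):
    """cmd,[x,y,z,yaw] tool down -> shares for each target"""
    R=lambda w:Ro.from_euler("xyz",[180,0,w],degrees=True)
    for t in targets:
        d=R(cmd[3]).inv().apply(np.subtract(t[:3],cmd[:3]))/400
        a=(R(cmd[3]).inv()*R(t[3])).as_rotvec()/np.pi
        print(t,"t",d.round(4),"az",a[2].round(4))
E
python3 - <<'E'
from h import *
rel([146.6,607.5,237.7,166.43],[332,358,180,168.5],[518.2,109.5,130,170.7])
E
```

```text
[332, 358, 180, 168.5] t [-0.5969 -0.4976  0.1442] az -0.0115
[518.2, 109.5, 130, 170.7] t [-1.1952 -0.9923  0.2692] az -0.0237
```

Call:
{"op": "move_arm", "data": {"motion": [{"tx": -0.597,"ty": -0.498,"tz": 0.144,"az": -0.024},{"tx": -0.597,"ty": -0.498,"tz": 0.144,"az": -0.024},{"tx": -0.597,"ty": -0.498,"tz": 0.144,"az": -0.024},{"tx": -0.597,"ty": -0.498,"tz": 0.144,"az": -0.024},{"tx": -0.597,"ty": -0.498,"tz": 0.144,"az": -0.024},{"tx": -0.597,"ty": -0.498,"tz": 0.144,"az": -0.024},{"tx": -0.597,"ty": -0.498,"tz": 0.144,"az": -0.024},{"tx": -0.597,"ty": -0.498,"tz": 0.144,"az": -0.024},{"tx": -0.597,"ty": -0.498,"tz": 0.144,"az": -0.024},{"tx": -0.597,"ty": -0.498,"tz": 0.144,"az": -0.024},{"tx": -0.597,"ty": -0.498,"tz": 0.144,"az": -0.024}], "gripper": 1, "force": 15}}

```text
$.motion[0]: bad value
```

Call:
{"op": "move_arm", "data": {"motion": [{"tx": -0.597,"ty": -0.498,"tz": 0.144,"ax": 0,"ay": 0,"az": -0.024},{"tx": -0.597,"ty": -0.498,"tz": 0.144,"ax": 0,"ay": 0,"az": -0.024},{"tx": -0.597,"ty": -0.498,"tz": 0.144,"ax": 0,"ay": 0,"az": -0.024},{"tx": -0.597,"ty": -0.498,"tz": 0.144,"ax": 0,"ay": 0,"az": -0.024},{"tx": -0.597,"ty": -0.498,"tz": 0.144,"ax": 0,"ay": 0,"az": -0.024},{"tx": -0.597,"ty": -0.498,"tz": 0.144,"ax": 0,"ay": 0,"az": -0.024},{"tx": -0.597,"ty": -0.498,"tz": 0.144,"ax": 0,"ay": 0,"az": -0.024},{"tx": -0.597,"ty": -0.498,"tz": 0.144,"ax": 0,"ay": 0,"az": -0.024},{"tx": -0.597,"ty": -0.498,"tz": 0.144,"ax": 0,"ay": 0,"az": -0.024},{"tx": -0.597,"ty": -0.498,"tz": 0.144,"ax": 0,"ay": 0,"az": -0.024},{"tx": -0.597,"ty": -0.498,"tz": 0.144,"ax": 0,"ay": 0,"az": -0.024}], "gripper": 1, "force": 15}}

```text
time: 1.4
tool_pos: [331.2, 359.2, 180.3]
orientation: [180.0, -0.0, 170.9]
ft_force: [0.5, 0.2, 0.2]
opening: 91.9
gripper_force: 0.0
```

```bash
python3 - <<'E'
from h import *
print(manip.state()["tool_pos"],manip.state()["joint_pos"])
rel([332,358,180.1,170.75],[518.2,109.5,120,170.75])
E
```

```text
[331.21836166 359.20171842 180.28226107] [-57.43171102  15.77634227   4.7631293  113.32638365  -1.69562708
  50.93111494  29.10475544]
[518.2, 109.5, 120, 170.75] t [-0.5593 -0.5383  0.1502] az 0.0
```

Call:
{"op": "move_arm", "data": {"motion": [{"tx": -0.56,"ty": -0.538,"tz": 0.15,"ax": 0,"ay": 0,"az": 0},{"tx": -0.56,"ty": -0.538,"tz": 0.15,"ax": 0,"ay": 0,"az": 0},{"tx": -0.56,"ty": -0.538,"tz": 0.15,"ax": 0,"ay": 0,"az": 0},{"tx": -0.56,"ty": -0.538,"tz": 0.15,"ax": 0,"ay": 0,"az": 0},{"tx": -0.56,"ty": -0.538,"tz": 0.15,"ax": 0,"ay": 0,"az": 0},{"tx": -0.56,"ty": -0.538,"tz": 0.15,"ax": 0,"ay": 0,"az": 0},{"tx": -0.56,"ty": -0.538,"tz": 0.15,"ax": 0,"ay": 0,"az": 0},{"tx": -0.56,"ty": -0.538,"tz": 0.15,"ax": 0,"ay": 0,"az": 0},{"tx": -0.56,"ty": -0.538,"tz": 0.15,"ax": 0,"ay": 0,"az": 0},{"tx": -0.56,"ty": -0.538,"tz": 0.15,"ax": 0,"ay": 0,"az": 0},{"tx": -0.56,"ty": -0.538,"tz": 0.15,"ax": 0,"ay": 0,"az": 0},{"tx": -0.56,"ty": -0.538,"tz": 0.15,"ax": 0,"ay": 0,"az": 0},{"tx": -0.56,"ty": -0.538,"tz": 0.15,"ax": 0,"ay": 0,"az": 0}]}}

```text
time: 2.7
tool_pos: [518.3, 110.1, 120.3]
orientation: [180.0, 0.0, 170.8]
ft_force: [0.2, 0.5, -0.6]
opening: 91.9
gripper_force: 0.0
```

Call:
{"op": "move_arm", "data": {"motion": [{"tx": 0,"ty": 0,"tz": 0.1,"ax": 0,"ay": 0,"az": 0},{"tx": 0,"ty": 0,"tz": 0.15,"ax": 0,"ay": 0,"az": 0},{"tx": 0,"ty": 0,"tz": 0.18,"ax": 0,"ay": 0,"az": 0},{"tx": 0,"ty": 0,"tz": 0.2,"ax": 0,"ay": 0,"az": 0},{"tx": 0,"ty": 0,"tz": 0.2,"ax": 0,"ay": 0,"az": 0},{"tx": 0,"ty": 0,"tz": 0.2,"ax": 0,"ay": 0,"az": 0}]}}

```text
time: 3.3
tool_pos: [519.0, 109.6, 40.8]
orientation: [180.0, 0.0, 170.7]
ft_force: [-0.7, -0.0, 0.1]
opening: 91.8
gripper_force: 0.0
```

```bash
python3 - <<'E'
from h import *
a=imaging.camera("top")["color"][150:280,170:330];b=imaging.camera("side")["color"][80:210,170:330]
cv2.imwrite("pics/g1.png",cv2.resize(np.hstack([a,b]),None,fx=2.5,fy=2.5,interpolation=cv2.INTER_CUBIC))
E
```

```text
(no output)
```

View pics/g1.png

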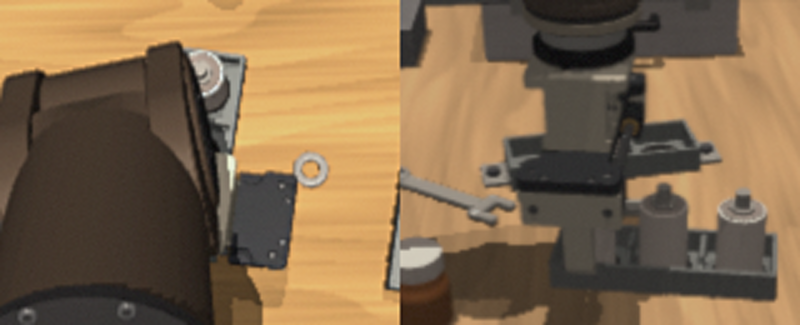

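The fingers straddle the blank along the rack's width, with the near finger at about (580,240) and clear of the neighbour. I close the gripper.

Call:
{"op": "move_arm", "data": {"motion": [{"tx": 0,"ty": 0,"tz": 0,"ax": 0,"ay": 0,"az": 0},{"tx": 0,"ty": 0,"tz": 0,"ax": 0,"ay": 0,"az": 0},{"tx": 0,"ty": 0,"tz": 0,"ax": 0,"ay": 0,"az": 0},{"tx": 0,"ty": 0,"tz": 0,"ax": 0,"ay": 0,"az": 0},{"tx": 0,"ty": 0,"tz": 0,"ax": 0,"ay": 0,"az": 0},{"tx": 0,"ty": 0,"tz": 0,"ax": 0,"ay": 0,"az": 0},{"tx": 0,"ty": 0,"tz": 0,"ax": 0,"ay": 0,"az": 0},{"tx": 0,"ty": 0,"tz": 0,"ax": 0,"ay": 0,"az": 0}], "gripper": -1, "force": 15}}

```text
time: 4.2
tool_pos: [518.5, 109.5, 40.1]
orientation: [180.0, -0.0, 170.8]
ft_force: [-0.6, 0.0, -1.1]
opening: 40.1
gripper_force: 15.0
```

Call:
{"op": "move_arm", "data": {"motion": [{"tx": 0,"ty": 0,"tz": -0.03,"ax": 0,"ay": 0,"az": 0},{"tx": 0,"ty": 0,"tz": -0.08,"ax": 0,"ay": 0,"az": 0},{"tx": 0,"ty": 0,"tz": -0.15,"ax": 0,"ay": 0,"az": 0},{"tx": 0,"ty": 0,"tz": -0.22,"ax": 0,"ay": 0,"az": 0},{"tx": 0,"ty": 0,"tz": -0.3,"ax": 0,"ay": 0,"az": 0},{"tx": 0,"ty": 0,"tz": -0.3,"ax": 0,"ay": 0,"az": 0}]}}

```text
time: 4.8
tool_pos: [520.9, 109.9, 164.8]
orientation: [179.8, 0.4, 170.7]
ft_force: [0.2, 0.4, -1.3]
opening: 39.5
gripper_force: 15.0
```

```bash
python3 - <<'E'
from h import *
rel([518.5,109.5,160,170.75],[525.1,-290.1,160,170.75])
E
```

```text
[525.1, -290.1, 160, 170.75] t [-0.1769 -0.9834 -0.    ] az 0.0
```

Call:
{"op": "move_arm", "data": {"motion": [{"tx": -0.018,"ty": -0.1,"tz": 0,"ax": 0,"ay": 0,"az": 0},{"tx": -0.036,"ty": -0.2,"tz": 0,"ax": 0,"ay": 0,"az": 0},{"tx": -0.054,"ty": -0.3,"tz": 0,"ax": 0,"ay": 0,"az": 0},{"tx": -0.072,"ty": -0.4,"tz": 0,"ax": 0,"ay": 0,"az": 0},{"tx": -0.09,"ty": -0.5,"tz": 0,"ax": 0,"ay": 0,"az": 0},{"tx": -0.108,"ty": -0.6,"tz": 0,"ax": 0,"ay": 0,"az": 0},{"tx": -0.126,"ty": -0.7,"tz": 0,"ax": 0,"ay": 0,"az": 0},{"tx": -0.144,"ty": -0.8,"tz": 0,"ax": 0,"ay": 0,"az": 0},{"tx": -0.162,"ty": -0.9,"tz": 0,"ax": 0,"ay": 0,"az": 0},{"tx": -0.172,"ty": -0.96,"tz": 0,"ax": 0,"ay": 0,"az": 0},{"tx": -0.177,"ty": -0.983,"tz": 0,"ax": 0,"ay": 0,"az": 0},{"tx": -0.177,"ty": -0.983,"tz": 0,"ax": 0,"ay": 0,"az": 0},{"tx": -0.177,"ty": -0.983,"tz": 0,"ax": 0,"ay": 0,"az": 0},{"tx": -0.177,"ty": -0.983,"tz": 0,"ax": 0,"ay": 0,"az": 0},{"tx": -0.177,"ty": -0.983,"tz": 0,"ax": 0,"ay": 0,"az": 0},{"tx": -0.177,"ty": -0.983,"tz": 0,"ax": 0,"ay": 0,"az": 0}]}}

```text
time: 6.4
tool_pos: [525.5, -289.0, 160.2]
orientation: [180.0, 0.0, 170.8]
ft_force: [0.8, 0.4, -1.0]
opening: 39.5
gripper_force: 15.0
```

Call:
{"op": "move_arm", "data": {"motion": [{"tx": 0,"ty": -0.001,"tz": 0.1,"ax": 0,"ay": 0,"az": 0},{"tx": 0,"ty": -0.001,"tz": 0.18,"ax": 0,"ay": 0,"az": 0},{"tx": 0,"ty": -0.001,"tz": 0.23,"ax": 0,"ay": 0,"az": 0},{"tx": 0,"ty": -0.001,"tz": 0.255,"ax": 0,"ay": 0,"az": 0},{"tx": 0,"ty": -0.001,"tz": 0.265,"ax": 0,"ay": 0,"az": 0},{"tx": 0,"ty": -0.001,"tz": 0.27,"ax": 0,"ay": 0,"az": 0},{"tx": 0,"ty": -0.001,"tz": 0.27,"ax": 0,"ay": 0,"az": 0},{"tx": 0,"ty": -0.001,"tz": 0.27,"ax": 0,"ay": 0,"az": 0}]}}

```text
time: 7.2
tool_pos: [525.7, -290.7, 53.1]
orientation: [-180.0, 0.1, 170.8]
ft_force: [-0.6, 0.3, -1.4]
opening: 39.6
gripper_force: 15.0
```

```bash
python3 - <<'E'
from h import *
s=manip.state();print(s["tool_pos"],s["ft_force"])
b=imaging.camera("side")["color"][250:400,190:340]
cv2.imwrite("pics/g2.png",cv2.resize(b,None,fx=3,fy=3,interpolation=cv2.INTER_CUBIC))
E
```

```text
[ 525.73804552 -290.6589212    53.0869781 ] [-0.56176679  0.30572814 -1.44281054]
```

View pics/g2.png

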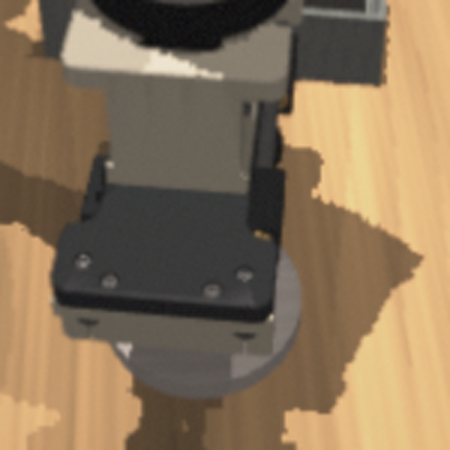

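The view is mostly hidden by the gripper, but the stand is centred under it around (205,320). I lower the last millimetre.

Call:
{"op": "move_arm", "data": {"motion": [{"tx": 0,"ty": 0,"tz": 0.002,"ax": 0,"ay": 0,"az": 0},{"tx": 0,"ty": 0,"tz": 0.003,"ax": 0,"ay": 0,"az": 0},{"tx": 0,"ty": 0,"tz": 0.003,"ax": 0,"ay": 0,"az": 0},{"tx": 0,"ty": 0,"tz": 0.003,"ax": 0,"ay": 0,"az": 0}]}}

```text
time: 7.65
tool_pos: [525.3, -290.4, 51.1]
orientation: [180.0, 0.0, 170.7]
ft_force: [0.1, 0.4, 2.1]
opening: 39.6
gripper_force: 15.0
```

Call:
{"op": "move_arm", "data": {"motion": [{"tx": 0,"ty": 0,"tz": 0,"ax": 0,"ay": 0,"az": 0},{"tx": 0,"ty": 0,"tz": 0,"ax": 0,"ay": 0,"az": 0},{"tx": 0,"ty": 0,"tz": 0,"ax": 0,"ay": 0,"az": 0},{"tx": 0,"ty": 0,"tz": 0,"ax": 0,"ay": 0,"az": 0},{"tx": 0,"ty": 0,"tz": 0,"ax": 0,"ay": 0,"az": 0},{"tx": 0,"ty": 0,"tz": 0,"ax": 0,"ay": 0,"az": 0},{"tx": 0,"ty": 0,"tz": -0.05,"ax": 0,"ay": 0,"az": 0},{"tx": 0,"ty": 0,"tz": -0.12,"ax": 0,"ay": 0,"az": 0},{"tx": 0,"ty": 0,"tz": -0.2,"ax": 0,"ay": 0,"az": 0},{"tx": 0,"ty": 0,"tz": -0.25,"ax": 0,"ay": 0,"az": 0},{"tx": 0,"ty": 0,"tz": -0.25,"ax": 0,"ay": 0,"az": 0}], "gripper": 1}}

```text
time: 8.75
tool_pos: [526.7, -291.4, 154.0]
orientation: [-179.9, 0.3, 170.7]
ft_force: [0.4, -0.2, -0.9]
opening: 92.2
gripper_force: 0.0
```

```bash
python3 - <<'E'
from h import *
rel([525.2,-290.4,151,170.75],[577.3,102.2,151,170.75])
E
```

```text
[577.3, 102.2, 151, 170.75] t [0.0292 0.9897 0.    ] az 0.0
```

Call:
{"op": "move_arm", "data": {"motion": [{"tx": 0.003,"ty": 0.1,"tz": 0,"ax": 0,"ay": 0,"az": 0},{"tx": 0.006,"ty": 0.2,"tz": 0,"ax": 0,"ay": 0,"az": 0},{"tx": 0.009,"ty": 0.3,"tz": 0,"ax": 0,"ay": 0,"az": 0},{"tx": 0.012,"ty": 0.4,"tz": 0,"ax": 0,"ay": 0,"az": 0},{"tx": 0.015,"ty": 0.5,"tz": 0,"ax": 0,"ay": 0,"az": 0},{"tx": 0.018,"ty": 0.6,"tz": 0,"ax": 0,"ay": 0,"az": 0},{"tx": 0.021,"ty": 0.7,"tz": 0,"ax": 0,"ay": 0,"az": 0},{"tx": 0.024,"ty": 0.8,"tz": 0,"ax": 0,"ay": 0,"az": 0},{"tx": 0.027,"ty": 0.9,"tz": 0,"ax": 0,"ay": 0,"az": 0},{"tx": 0.029,"ty": 0.96,"tz": 0,"ax": 0,"ay": 0,"az": 0},{"tx": 0.029,"ty": 0.99,"tz": 0,"ax": 0,"ay": 0,"az": 0},{"tx": 0.029,"ty": 0.99,"tz": 0,"ax": 0,"ay": 0,"az": 0},{"tx": 0.029,"ty": 0.99,"tz": 0,"ax": 0,"ay": 0,"az": 0},{"tx": 0.029,"ty": 0.99,"tz": 0,"ax": 0,"ay": 0,"az": 0},{"tx": 0.029,"ty": 0.99,"tz": 0,"ax": 0,"ay": 0,"az": 0}]}}

```text
time: 10.25
tool_pos: [577.4, 100.5, 151.0]
orientation: [-180.0, 0.0, 170.6]
ft_force: [-0.2, -0.7, 0.7]
opening: 91.5
gripper_force: 0.0
```

```bash
python3 - <<'E'
from h import *
s=manip.state();print(s["tool_pos"])
k=imaging.camera("side");t=imaging.camera("top")
b=k["color"]
im=np.hstack([cv2.resize(b[100:220,180:340],None,fx=2.5,fy=2.5,interpolation=cv2.INTER_CUBIC),cv2.resize(t["color"][170:290,330:490],None,fx=2.5,fy=2.5,interpolation=cv2.INTER_CUBIC)])
cv2.imwrite("pics/g3.png",im)
print(proj(k,[[577.3,102.2,66]]))
E
```

```text
[577.3601431  100.48295255 150.99827908]
[[275.11121696 161.69844199]]
```

View pics/g3.png

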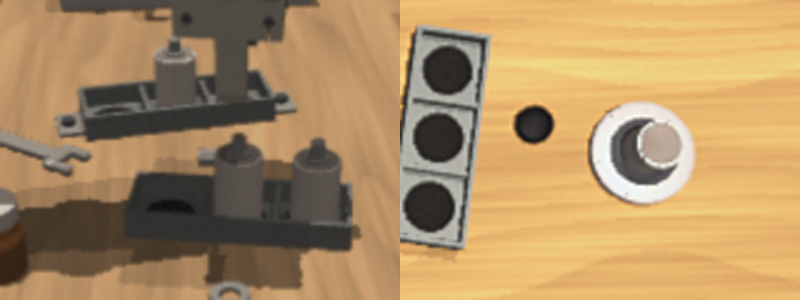

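The left panel shows the two studded pots still in place, the middle one at about (238,165). The right panel shows the blank upright near the middle of the stand, at about (660,145). I descend on the middle pot.

Call:
{"op": "move_arm", "data": {"motion": [{"tx": 0,"ty": 0.002,"tz": 0.1,"ax": 0,"ay": 0,"az": 0},{"tx": 0,"ty": 0.002,"tz": 0.18,"ax": 0,"ay": 0,"az": 0},{"tx": 0,"ty": 0.002,"tz": 0.23,"ax": 0,"ay": 0,"az": 0},{"tx": 0,"ty": 0.002,"tz": 0.26,"ax": 0,"ay": 0,"az": 0},{"tx": 0,"ty": 0.002,"tz": 0.262,"ax": 0,"ay": 0,"az": 0},{"tx": 0,"ty": 0.002,"tz": 0.262,"ax": 0,"ay": 0,"az": 0}]}}

```text
time: 10.95
tool_pos: [578.0, 103.0, 46.7]
orientation: [180.0, 0.0, 170.7]
ft_force: [1.0, -0.6, 0.4]
opening: 91.7
gripper_force: 0.0
```

```bash
python3 - <<'E'
from h import *
s=manip.state();print(s["tool_pos"],s["ft_force"])
t=imaging.camera("top");print("blank",at(t,(434,228),63),"expect px",proj(t,[[525.1,-290.1,63]]))
E
```

```text
[577.9721895  102.9801302   46.73664293] [ 1.0009672  -0.61002252  0.37245516]
blank [ 523.71482766 -289.41770521] expect px [[434.27539664 227.32808962]]
```

Call:
{"op": "move_arm", "data": {"motion": [{"tx": 0,"ty": 0,"tz": 0,"ax": 0,"ay": 0,"az": 0},{"tx": 0,"ty": 0,"tz": 0,"ax": 0,"ay": 0,"az": 0},{"tx": 0,"ty": 0,"tz": 0,"ax": 0,"ay": 0,"az": 0},{"tx": 0,"ty": 0,"tz": 0,"ax": 0,"ay": 0,"az": 0},{"tx": 0,"ty": 0,"tz": 0,"ax": 0,"ay": 0,"az": 0},{"tx": 0,"ty": 0,"tz": 0,"ax": 0,"ay": 0,"az": 0},{"tx": 0,"ty": 0,"tz": 0,"ax": 0,"ay": 0,"az": 0},{"tx": 0,"ty": 0,"tz": 0,"ax": 0,"ay": 0,"az": 0}], "gripper": -1, "force": 15}}

```text
time: 11.8
tool_pos: [577.4, 103.1, 46.1]
orientation: [-180.0, -0.0, 170.7]
ft_force: [-0.1, -0.6, 0.0]
opening: 40.0
gripper_force: 15.0
```

Call:
{"op": "move_arm", "data": {"motion": [{"tx": 0,"ty": 0,"tz": -0.03,"ax": 0,"ay": 0,"az": 0},{"tx": 0,"ty": 0,"tz": -0.08,"ax": 0,"ay": 0,"az": 0},{"tx": 0,"ty": 0,"tz": -0.15,"ax": 0,"ay": 0,"az": 0},{"tx": 0,"ty": 0,"tz": -0.22,"ax": 0,"ay": 0,"az": 0},{"tx": 0,"ty": 0,"tz": -0.3,"ax": 0,"ay": 0,"az": 0},{"tx": 0,"ty": 0,"tz": -0.32,"ax": 0,"ay": 0,"az": 0},{"tx": 0,"ty": 0,"tz": -0.32,"ax": 0,"ay": 0,"az": 0}]}}

```text
time: 12.5
tool_pos: [578.3, 103.3, 175.9]
orientation: [179.9, 0.2, 170.7]
ft_force: [-0.7, 0.4, -2.4]
opening: 39.7
gripper_force: 15.0
```

```bash
python3 - <<'E'
from h import *
rel([577.4,103,174,170.75],[590.4,298,174,189])
E
```

```text
[590.4, 298, 174, 189] t [0.0463 0.4864 0.    ] az -0.1014
```

Call:
{"op": "move_arm", "data": {"motion": [{"tx": 0.01,"ty": 0.1,"tz": 0,"ax": 0,"ay": 0,"az": -0.025},{"tx": 0.02,"ty": 0.2,"tz": 0,"ax": 0,"ay": 0,"az": -0.05},{"tx": 0.03,"ty": 0.3,"tz": 0,"ax": 0,"ay": 0,"az": -0.075},{"tx": 0.04,"ty": 0.4,"tz": 0,"ax": 0,"ay": 0,"az": -0.09},{"tx": 0.044,"ty": 0.46,"tz": 0,"ax": 0,"ay": 0,"az": -0.101},{"tx": 0.046,"ty": 0.486,"tz": 0,"ax": 0,"ay": 0,"az": -0.101},{"tx": 0.046,"ty": 0.486,"tz": 0,"ax": 0,"ay": 0,"az": -0.101},{"tx": 0.046,"ty": 0.486,"tz": 0,"ax": 0,"ay": 0,"az": -0.101},{"tx": 0.046,"ty": 0.486,"tz": 0,"ax": 0,"ay": 0,"az": -0.101},{"tx": 0.046,"ty": 0.486,"tz": 0,"ax": 0,"ay": 0,"az": -0.101}]}}

```text
time: 13.5
tool_pos: [591.0, 296.1, 174.3]
orientation: [-180.0, 0.0, -171.2]
ft_force: [-0.1, 0.4, -0.9]
opening: 39.8
gripper_force: 15.0
```

```bash
python3 - <<'E'
from h import *
s=manip.state();print(s["tool_pos"],s["orientation"])
t=imaging.camera("side")["color"][60:180,180:330]
cv2.imwrite("pics/g4.png",cv2.resize(t,None,fx=3,fy=3,interpolation=cv2.INTER_CUBIC))
E
```

```text
[590.95977519 296.07996712 174.28676806] [-1.79965230e+02  7.07598790e-03 -1.71216471e+02]
```

View pics/g4.png

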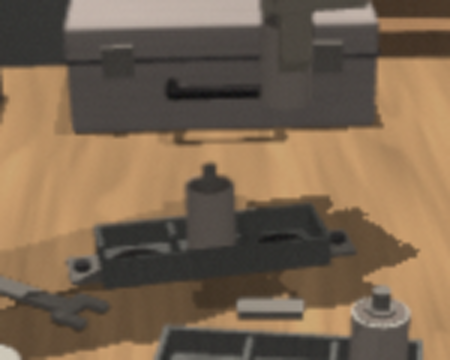

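The carried pot hangs upright at about (290,75), over the free right-hand pocket at (285,238). I lower it.

Call:
{"op": "move_arm", "data": {"motion": [{"tx": 0,"ty": 0.002,"tz": 0.1,"ax": 0,"ay": 0,"az": 0},{"tx": 0,"ty": 0.002,"tz": 0.19,"ax": 0,"ay": 0,"az": 0},{"tx": 0,"ty": 0.002,"tz": 0.25,"ax": 0,"ay": 0,"az": 0},{"tx": 0,"ty": 0.002,"tz": 0.29,"ax": 0,"ay": 0,"az": 0},{"tx": 0,"ty": 0.002,"tz": 0.31,"ax": 0,"ay": 0,"az": 0},{"tx": 0,"ty": 0.002,"tz": 0.316,"ax": 0,"ay": 0,"az": 0},{"tx": 0,"ty": 0.002,"tz": 0.319,"ax": 0,"ay": 0,"az": 0},{"tx": 0,"ty": 0.002,"tz": 0.321,"ax": 0,"ay": 0,"az": 0},{"tx": 0,"ty": 0.002,"tz": 0.321,"ax": 0,"ay": 0,"az": 0},{"tx": 0,"ty": 0.002,"tz": 0.321,"ax": 0,"ay": 0,"az": 0}]}}

```text
time: 14.55
tool_pos: [590.8, 299.0, 46.4]
orientation: [180.0, 0.1, -171.1]
ft_force: [-0.8, 0.2, -1.9]
opening: 39.6
gripper_force: 15.0
```

Call:
{"op": "move_arm", "data": {"motion": [{"tx": 0,"ty": 0,"tz": 0.002,"ax": 0,"ay": 0,"az": 0},{"tx": 0,"ty": 0,"tz": 0.002,"ax": 0,"ay": 0,"az": 0},{"tx": 0,"ty": 0,"tz": 0.002,"ax": 0,"ay": 0,"az": 0}]}}

```text
time: 14.85
tool_pos: [590.9, 299.0, 46.1]
orientation: [180.0, 0.1, -171.1]
ft_force: [-2.1, -1.6, 6.6]
opening: 39.5
gripper_force: 15.0
```

Contact is felt, so I release and rise.

Call:
{"op": "move_arm", "data": {"motion": [{"tx": 0,"ty": 0,"tz": 0,"ax": 0,"ay": 0,"az": 0},{"tx": 0,"ty": 0,"tz": 0,"ax": 0,"ay": 0,"az": 0},{"tx": 0,"ty": 0,"tz": 0,"ax": 0,"ay": 0,"az": 0},{"tx": 0,"ty": 0,"tz": 0,"ax": 0,"ay": 0,"az": 0},{"tx": 0,"ty": 0,"tz": 0,"ax": 0,"ay": 0,"az": 0},{"tx": 0,"ty": 0,"tz": 0,"ax": 0,"ay": 0,"az": 0},{"tx": 0,"ty": 0,"tz": -0.05,"ax": 0,"ay": 0,"az": 0},{"tx": 0,"ty": 0,"tz": -0.12,"ax": 0,"ay": 0,"az": 0},{"tx": 0,"ty": 0,"tz": -0.2,"ax": 0,"ay": 0,"az": 0},{"tx": 0,"ty": 0,"tz": -0.28,"ax": 0,"ay": 0,"az": 0},{"tx": 0,"ty": 0,"tz": -0.28,"ax": 0,"ay": 0,"az": 0},{"tx": 0,"ty": 0,"tz": -0.28,"ax": 0,"ay": 0,"az": 0},{"tx": 0,"ty": 0,"tz": -0.28,"ax": 0,"ay": 0,"az": 0}], "gripper": 1}}

```text
time: 16.15
tool_pos: [589.8, 298.5, 155.9]
orientation: [-180.0, -0.1, -171.1]
ft_force: [-0.6, -0.1, 0.3]
opening: 91.8
gripper_force: 0.0
```

```bash
python3 - <<'E'
from h import *
s=manip.state();print(s["tool_pos"],s["orientation"])
rel([590.6,298.8,157,188.85],[639.4,90.2,157,170.7])
E
```

```text
[589.7990054  298.46093837 155.91790298] [-1.79970424e+02 -8.68180857e-02 -1.71070216e+02]
[639.4, 90.2, 157, 170.7] t [-0.0403 -0.5341 -0.    ] az 0.1008
```

Call:
{"op": "move_arm", "data": {"motion": [{"tx": -0.008,"ty": -0.1,"tz": 0,"ax": 0,"ay": 0,"az": 0.025},{"tx": -0.016,"ty": -0.2,"tz": 0,"ax": 0,"ay": 0,"az": 0.05},{"tx": -0.024,"ty": -0.3,"tz": 0,"ax": 0,"ay": 0,"az": 0.075},{"tx": -0.032,"ty": -0.4,"tz": 0,"ax": 0,"ay": 0,"az": 0.101},{"tx": -0.04,"ty": -0.5,"tz": 0,"ax": 0,"ay": 0,"az": 0.101},{"tx": -0.04,"ty": -0.534,"tz": 0,"ax": 0,"ay": 0,"az": 0.101},{"tx": -0.04,"ty": -0.534,"tz": 0,"ax": 0,"ay": 0,"az": 0.101},{"tx": -0.04,"ty": -0.534,"tz": 0,"ax": 0,"ay": 0,"az": 0.101},{"tx": -0.04,"ty": -0.534,"tz": 0,"ax": 0,"ay": 0,"az": 0.101},{"tx": -0.04,"ty": -0.534,"tz": 0,"ax": 0,"ay": 0,"az": 0.101},{"tx": -0.04,"ty": -0.534,"tz": 0.05,"ax": 0,"ay": 0,"az": 0.101}]}}

```text
time: 17.25
tool_pos: [641.0, 92.0, 139.1]
orientation: [179.9, 0.2, 170.9]
ft_force: [0.2, -0.1, 0.3]
opening: 91.8
gripper_force: 0.0
```

```bash
python3 - <<'E'
from h import *
s=manip.state();print(s["tool_pos"],s["orientation"])
k=imaging.camera("side");t=imaging.camera("top")
b=k["color"]
im=np.hstack([cv2.resize(b[100:220,180:340],None,fx=2.5,fy=2.5,interpolation=cv2.INTER_CUBIC),cv2.resize(t["color"][170:290,130:290],None,fx=2.5,fy=2.5,interpolation=cv2.INTER_CUBIC)])
cv2.imwrite("pics/g5.png",im)
print(proj(k,[[639.4,90.2,66]]))
E
```

```text
[641.00746146  91.99842033 139.08615803] [179.87426541   0.2463104  170.86624764]
[[306.67725593 163.85970394]]
```

View pics/g5.png

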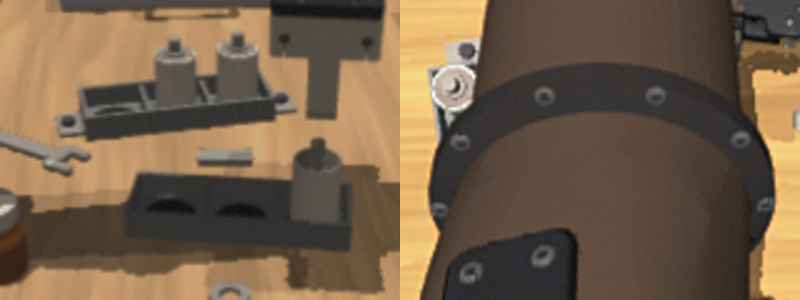

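The first studded pot stands upright in the bolted rack's right pocket at (238,75). The last one waits at (317,180), under the open fingers. I descend.

Call:
{"op": "move_arm", "data": {"motion": [{"tx": 0,"ty": 0,"tz": 0.08,"ax": 0,"ay": 0,"az": 0},{"tx": 0,"ty": 0,"tz": 0.15,"ax": 0,"ay": 0,"az": 0},{"tx": 0,"ty": 0,"tz": 0.2,"ax": 0,"ay": 0,"az": 0},{"tx": 0,"ty": 0,"tz": 0.225,"ax": 0,"ay": 0,"az": 0},{"tx": 0,"ty": 0,"tz": 0.228,"ax": 0,"ay": 0,"az": 0},{"tx": 0,"ty": 0,"tz": 0.228,"ax": 0,"ay": 0,"az": 0},{"tx": 0,"ty": 0,"tz": 0.228,"ax": 0,"ay": 0,"az": 0}]}}

```text
time: 18.05
tool_pos: [640.3, 90.4, 47.1]
orientation: [180.0, 0.1, 170.8]
ft_force: [0.4, -0.3, 0.2]
opening: 92.2
gripper_force: 0.0
```

Call:
{"op": "move_arm", "data": {"motion": [{"tx": 0,"ty": 0,"tz": 0,"ax": 0,"ay": 0,"az": 0},{"tx": 0,"ty": 0,"tz": 0,"ax": 0,"ay": 0,"az": 0},{"tx": 0,"ty": 0,"tz": 0,"ax": 0,"ay": 0,"az": 0},{"tx": 0,"ty": 0,"tz": 0,"ax": 0,"ay": 0,"az": 0},{"tx": 0,"ty": 0,"tz": 0,"ax": 0,"ay": 0,"az": 0},{"tx": 0,"ty": 0,"tz": 0,"ax": 0,"ay": 0,"az": 0},{"tx": 0,"ty": 0,"tz": 0,"ax": 0,"ay": 0,"az": 0},{"tx": 0,"ty": 0,"tz": 0,"ax": 0,"ay": 0,"az": 0}], "gripper": -1, "force": 15}}

```text
time: 18.85
tool_pos: [639.4, 90.3, 45.7]
orientation: [180.0, 0.0, 170.8]
ft_force: [1.4, 0.6, -0.3]
opening: 39.7
gripper_force: 15.0
```

Call:
{"op": "move_arm", "data": {"motion": [{"tx": 0,"ty": 0,"tz": -0.03,"ax": 0,"ay": 0,"az": 0},{"tx": 0,"ty": 0,"tz": -0.08,"ax": 0,"ay": 0,"az": 0},{"tx": 0,"ty": 0,"tz": -0.15,"ax": 0,"ay": 0,"az": 0},{"tx": 0,"ty": 0,"tz": -0.22,"ax": 0,"ay": 0,"az": 0},{"tx": 0,"ty": 0,"tz": -0.3,"ax": 0,"ay": 0,"az": 0},{"tx": 0,"ty": 0,"tz": -0.32,"ax": 0,"ay": 0,"az": 0},{"tx": 0,"ty": 0,"tz": -0.32,"ax": 0,"ay": 0,"az": 0}]}}

```text
time: 19.55
tool_pos: [640.2, 90.3, 175.5]
orientation: [179.9, 0.2, 170.7]
ft_force: [-0.6, 0.2, -2.1]
opening: 39.7
gripper_force: 15.0
```

```bash
python3 - <<'E'
from h import *
rel([639.5,90.3,173.8,170.75],[471.8,279.2,173.8,189])
E
```

```text
[471.8, 279.2, 173.8, 189] t [0.4897 0.3987 0.    ] az -0.1014
```

Call:
{"op": "move_arm", "data": {"motion": [{"tx": 0.08,"ty": 0.065,"tz": 0,"ax": 0,"ay": 0,"az": -0.02},{"tx": 0.16,"ty": 0.13,"tz": 0,"ax": 0,"ay": 0,"az": -0.04},{"tx": 0.24,"ty": 0.195,"tz": 0,"ax": 0,"ay": 0,"az": -0.06},{"tx": 0.32,"ty": 0.26,"tz": 0,"ax": 0,"ay": 0,"az": -0.08},{"tx": 0.4,"ty": 0.325,"tz": 0,"ax": 0,"ay": 0,"az": -0.1},{"tx": 0.46,"ty": 0.375,"tz": 0,"ax": 0,"ay": 0,"az": -0.101},{"tx": 0.49,"ty": 0.399,"tz": 0,"ax": 0,"ay": 0,"az": -0.101},{"tx": 0.49,"ty": 0.399,"tz": 0,"ax": 0,"ay": 0,"az": -0.101},{"tx": 0.49,"ty": 0.399,"tz": 0,"ax": 0,"ay": 0,"az": -0.101},{"tx": 0.49,"ty": 0.399,"tz": 0,"ax": 0,"ay": 0,"az": -0.101},{"tx": 0.49,"ty": 0.399,"tz": 0,"ax": 0,"ay": 0,"az": -0.101}]}}

```text
time: 20.65
tool_pos: [472.3, 278.0, 173.4]
orientation: [-180.0, -0.0, -171.2]
ft_force: [0.5, 0.3, -2.1]
opening: 39.8
gripper_force: 15.0
```

```bash
python3 - <<'E'
from h import *
s=manip.state();print(s["tool_pos"],s["orientation"])
E
```

```text
[472.33994617 277.96744024 173.40575882] [-1.79961924e+02 -1.13637172e-02 -1.71193622e+02]
```

Call:
{"op": "move_arm", "data": {"motion": [{"tx": 0,"ty": 0,"tz": 0.1,"ax": 0,"ay": 0,"az": 0},{"tx": 0,"ty": 0,"tz": 0.19,"ax": 0,"ay": 0,"az": 0},{"tx": 0,"ty": 0,"tz": 0.25,"ax": 0,"ay": 0,"az": 0},{"tx": 0,"ty": 0,"tz": 0.29,"ax": 0,"ay": 0,"az": 0},{"tx": 0,"ty": 0,"tz": 0.31,"ax": 0,"ay": 0,"az": 0},{"tx": 0,"ty": 0,"tz": 0.316,"ax": 0,"ay": 0,"az": 0},{"tx": 0,"ty": 0,"tz": 0.319,"ax": 0,"ay": 0,"az": 0},{"tx": 0,"ty": 0,"tz": 0.321,"ax": 0,"ay": 0,"az": 0},{"tx": 0,"ty": 0,"tz": 0.321,"ax": 0,"ay": 0,"az": 0},{"tx": 0,"ty": 0,"tz": 0.321,"ax": 0,"ay": 0,"az": 0}]}}

```text
time: 21.65
tool_pos: [471.9, 279.5, 45.9]
orientation: [180.0, 0.1, -171.1]
ft_force: [0.3, 0.3, -2.0]
opening: 39.8
gripper_force: 15.0
```

Call:
{"op": "move_arm", "data": {"motion": [{"tx": 0,"ty": 0,"tz": 0.002,"ax": 0,"ay": 0,"az": 0},{"tx": 0,"ty": 0,"tz": 0.002,"ax": 0,"ay": 0,"az": 0},{"tx": 0,"ty": 0,"tz": 0.002,"ax": 0,"ay": 0,"az": 0}]}}

```text
time: 21.95
tool_pos: [472.0, 279.6, 45.5]
orientation: [180.0, 0.1, -171.1]
ft_force: [-1.7, -1.6, 8.0]
opening: 39.8
gripper_force: 15.0
```

Contact again, so I release and rise.

Call:
{"op": "move_arm", "data": {"motion": [{"tx": 0,"ty": 0,"tz": 0,"ax": 0,"ay": 0,"az": 0},{"tx": 0,"ty": 0,"tz": 0,"ax": 0,"ay": 0,"az": 0},{"tx": 0,"ty": 0,"tz": 0,"ax": 0,"ay": 0,"az": 0},{"tx": 0,"ty": 0,"tz": 0,"ax": 0,"ay": 0,"az": 0},{"tx": 0,"ty": 0,"tz": 0,"ax": 0,"ay": 0,"az": 0},{"tx": 0,"ty": 0,"tz": 0,"ax": 0,"ay": 0,"az": 0},{"tx": 0,"ty": 0,"tz": -0.05,"ax": 0,"ay": 0,"az": 0},{"tx": 0,"ty": 0,"tz": -0.12,"ax": 0,"ay": 0,"az": 0},{"tx": 0,"ty": 0,"tz": -0.2,"ax": 0,"ay": 0,"az": 0},{"tx": 0,"ty": 0,"tz": -0.28,"ax": 0,"ay": 0,"az": 0},{"tx": 0,"ty": 0,"tz": -0.28,"ax": 0,"ay": 0,"az": 0},{"tx": 0,"ty": 0,"tz": -0.28,"ax": 0,"ay": 0,"az": 0},{"tx": 0,"ty": 0,"tz": -0.28,"ax": 0,"ay": 0,"az": 0}], "gripper": 1}}

```text
time: 23.25
tool_pos: [471.0, 278.9, 155.6]
orientation: [-180.0, -0.1, -171.1]
ft_force: [-0.4, -0.4, 0.5]
opening: 92.0
gripper_force: 0.0
```

```bash
python3 - <<'E'
from h import *
rel([471.8,279.3,156.5,188.93],[579.5,101.2,156.5,170.7])
k=imaging.camera("side");t=imaging.camera("top")
b=k["color"]
im=np.hstack([cv2.resize(b[100:220,190:340],None,fx=2.6,fy=2.6,interpolation=cv2.INTER_CUBIC),cv2.resize(t["color"][160:280,220:370],None,fx=2.6,fy=2.6,interpolation=cv2.INTER_CUBIC)])
cv2.imwrite("pics/g6.png",im)
E
```

```text
[579.5, 101.2, 156.5, 170.7] t [-0.1969 -0.4816 -0.    ] az 0.1013
```

View pics/g6.png

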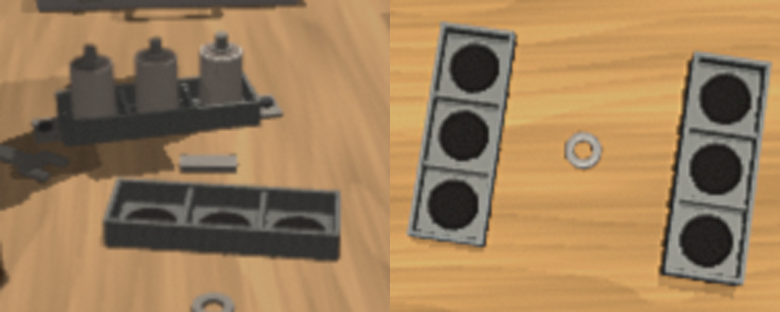

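The left panel shows all three pots standing in the bolted rack. The right panel shows the emptied loose rack around (462,135) and the pile around (717,168). I refine both rack poses from their black discs.

```bash
python3 - <<'E'
from h import *
np.set_printoptions(suppress=True,precision=2)
t=imaging.camera("top")
g=cv2.cvtColor(t["color"],cv2.COLOR_BGR2GRAY)
m=cv2.morphologyEx((g<45).astype(np.uint8),cv2.MORPH_OPEN,np.ones((5,5),np.uint8))
n,l,st,ce=cv2.connectedComponentsWithStats(m)
o=[(*ce[i],st[i,4]) for i in range(1,n) if 150<ce[i][1]<280 and 225<ce[i][0]<375]
print(np.array(o))
for z,q in((4,[p for p in o if p[0]<300]),(29,[p for p in o if p[0]>300 and p[2]>250])):
    P=np.array([at(t,p[:2],z) for p in q]); d=P[0]-P[-1]; print(P,P.mean(0),np.hypot(*d),np.degrees(np.arctan2(d[1],d[0])))
# rim corners from g6 crop (scale 2.6)
C=lambda l,z:np.array([at(t,crop((u-390,v),2.6,220,160),z) for u,v in l])
for q in(C([(442,23),(517,32),(485,247),(409,236)],25),C([(692,53),(770,64),(741,285),(660,275)],50)):
    ax=q[0]+q[1]-q[2]-q[3]; print(q.mean(0),np.degrees(np.arctan2(ax[1],ax[0])))
E
```

```text
[[252.08 185.9  242.  ]
 [348.53 197.69 265.  ]
 [248.02 211.88 243.  ]
 [344.95 224.67 278.  ]
 [243.93 238.37 257.  ]
 [341.29 252.37 282.  ]]
[[638.9   91.75]
 [579.85 101.84]
 [520.78 111.84]] [579.84 101.81] 119.81945547698609 -9.65475472593202
[[ 600.04 -120.33]
 [ 540.98 -109.57]
 [ 481.52  -98.76]] [ 540.85 -109.55] 120.47392261327302 -10.31574784228208
[578.66 100.02] -9.455510906831709
[ 539.28 -107.31] -10.610350465856662
```

Call:
{"op": "move_arm", "data": {"motion": [{"tx": -0.04,"ty": -0.1,"tz": 0,"ax": 0,"ay": 0,"az": 0.025},{"tx": -0.08,"ty": -0.2,"tz": 0,"ax": 0,"ay": 0,"az": 0.05},{"tx": -0.12,"ty": -0.3,"tz": 0,"ax": 0,"ay": 0,"az": 0.075},{"tx": -0.16,"ty": -0.4,"tz": 0,"ax": 0,"ay": 0,"az": 0.102},{"tx": -0.19,"ty": -0.46,"tz": 0,"ax": 0,"ay": 0,"az": 0.102},{"tx": -0.197,"ty": -0.481,"tz": 0,"ax": 0,"ay": 0,"az": 0.102},{"tx": -0.197,"ty": -0.481,"tz": 0,"ax": 0,"ay": 0,"az": 0.102},{"tx": -0.197,"ty": -0.481,"tz": 0,"ax": 0,"ay": 0,"az": 0.102},{"tx": -0.197,"ty": -0.481,"tz": 0,"ax": 0,"ay": 0,"az": 0.102},{"tx": -0.197,"ty": -0.481,"tz": 0,"ax": 0,"ay": 0,"az": 0.102},{"tx": -0.197,"ty": -0.481,"tz": 0.1,"ax": 0,"ay": 0,"az": 0.102},{"tx": -0.197,"ty": -0.481,"tz": 0.18,"ax": 0,"ay": 0,"az": 0.102},{"tx": -0.197,"ty": -0.481,"tz": 0.18,"ax": 0,"ay": 0,"az": 0.102},{"tx": -0.197,"ty": -0.481,"tz": 0.18,"ax": 0,"ay": 0,"az": 0.102}]}}

```text
time: 24.8
tool_pos: [579.1, 101.9, 84.9]
orientation: [-180.0, -0.0, 170.6]
ft_force: [0.8, -1.0, 0.3]
opening: 92.2
gripper_force: 0.0
```

Call:
{"op": "move_arm", "data": {"motion": [{"tx": 0,"ty": 0,"tz": 0.07,"ax": 0,"ay": 0,"az": 0},{"tx": 0,"ty": 0,"tz": 0.12,"ax": 0,"ay": 0,"az": 0},{"tx": 0,"ty": 0,"tz": 0.155,"ax": 0,"ay": 0,"az": 0},{"tx": 0,"ty": 0,"tz": 0.17,"ax": 0,"ay": 0,"az": 0},{"tx": 0,"ty": 0,"tz": 0.172,"ax": 0,"ay": 0,"az": 0},{"tx": 0,"ty": 0,"tz": 0.172,"ax": 0,"ay": 0,"az": 0},{"tx": 0,"ty": 0,"tz": 0.172,"ax": 0,"ay": 0,"az": 0},{"tx": 0,"ty": 0,"tz": 0.172,"ax": 0,"ay": 0,"az": 0}]}}

```text
time: 25.6
tool_pos: [579.8, 101.5, 16.5]
orientation: [180.0, 0.1, 170.6]
ft_force: [-0.3, 0.7, 0.5]
opening: 92.0
gripper_force: 0.0
```

Call:
{"op": "move_arm", "data": {"motion": [{"tx": 0,"ty": 0,"tz": 0,"ax": 0,"ay": 0,"az": 0},{"tx": 0,"ty": 0,"tz": 0,"ax": 0,"ay": 0,"az": 0},{"tx": 0,"ty": 0,"tz": 0,"ax": 0,"ay": 0,"az": 0},{"tx": 0,"ty": 0,"tz": 0,"ax": 0,"ay": 0,"az": 0},{"tx": 0,"ty": 0,"tz": 0,"ax": 0,"ay": 0,"az": 0},{"tx": 0,"ty": 0,"tz": 0,"ax": 0,"ay": 0,"az": 0},{"tx": 0,"ty": 0,"tz": 0,"ax": 0,"ay": 0,"az": 0},{"tx": 0,"ty": 0,"tz": 0,"ax": 0,"ay": 0,"az": 0}], "gripper": -1, "force": 25}}

```text
time: 26.4
tool_pos: [579.3, 101.4, 15.7]
orientation: [180.0, -0.0, 170.6]
ft_force: [-0.2, 0.8, 0.9]
opening: 63.9
gripper_force: 25.0
```

Call:
{"op": "move_arm", "data": {"motion": [{"tx": 0,"ty": 0,"tz": -0.02,"ax": 0,"ay": 0,"az": 0},{"tx": 0,"ty": 0,"tz": -0.06,"ax": 0,"ay": 0,"az": 0},{"tx": 0,"ty": 0,"tz": -0.12,"ax": 0,"ay": 0,"az": 0},{"tx": 0,"ty": 0,"tz": -0.19,"ax": 0,"ay": 0,"az": 0},{"tx": 0,"ty": 0,"tz": -0.25,"ax": 0,"ay": 0,"az": 0},{"tx": 0,"ty": 0,"tz": -0.25,"ax": 0,"ay": 0,"az": 0},{"tx": 0,"ty": 0,"tz": -0.25,"ax": 0,"ay": 0,"az": 0}]}}

```text
time: 27.1
tool_pos: [579.3, 101.5, 116.1]
orientation: [180.0, 0.0, 170.6]
ft_force: [-0.1, 0.2, -1.4]
opening: 63.8
gripper_force: 25.0
```

```bash
python3 - <<'E'
from h import *
print(manip.state()["tool_pos"])
rel([579.4,101.5,115.7,170.57],[540.5,-108.5,115.7,169.77])
E
```

```text
[579.32746574 101.45279177 116.13459793]
[540.5, -108.5, 115.7, 169.77] t [ 0.0099 -0.5338 -0.    ] az 0.0044
```

Call:
{"op": "move_arm", "data": {"motion": [{"tx": 0.002,"ty": -0.08,"tz": 0,"ax": 0,"ay": 0,"az": 0.001},{"tx": 0.004,"ty": -0.16,"tz": 0,"ax": 0,"ay": 0,"az": 0.002},{"tx": 0.006,"ty": -0.24,"tz": 0,"ax": 0,"ay": 0,"az": 0.003},{"tx": 0.008,"ty": -0.32,"tz": 0,"ax": 0,"ay": 0,"az": 0.0044},{"tx": 0.01,"ty": -0.4,"tz": 0,"ax": 0,"ay": 0,"az": 0.0044},{"tx": 0.01,"ty": -0.47,"tz": 0,"ax": 0,"ay": 0,"az": 0.0044},{"tx": 0.01,"ty": -0.515,"tz": 0,"ax": 0,"ay": 0,"az": 0.0044},{"tx": 0.01,"ty": -0.534,"tz": 0,"ax": 0,"ay": 0,"az": 0.0044},{"tx": 0.01,"ty": -0.534,"tz": 0,"ax": 0,"ay": 0,"az": 0.0044},{"tx": 0.01,"ty": -0.534,"tz": 0,"ax": 0,"ay": 0,"az": 0.0044},{"tx": 0.01,"ty": -0.534,"tz": 0,"ax": 0,"ay": 0,"az": 0.0044},{"tx": 0.01,"ty": -0.534,"tz": 0,"ax": 0,"ay": 0,"az": 0.0044},{"tx": 0.01,"ty": -0.534,"tz": 0,"ax": 0,"ay": 0,"az": 0.0044}]}}

```text
time: 28.4
tool_pos: [540.5, -107.8, 115.7]
orientation: [180.0, -0.0, 169.8]
ft_force: [0.2, 0.7, -1.9]
opening: 63.6
gripper_force: 25.0
```

Call:
{"op": "move_arm", "data": {"motion": [{"tx": 0,"ty": 0,"tz": 0.05,"ax": 0,"ay": 0,"az": 0},{"tx": 0,"ty": 0,"tz": 0.09,"ax": 0,"ay": 0,"az": 0},{"tx": 0,"ty": 0,"tz": 0.115,"ax": 0,"ay": 0,"az": 0},{"tx": 0,"ty": 0,"tz": 0.115,"ax": 0,"ay": 0,"az": 0},{"tx": 0,"ty": 0,"tz": 0.115,"ax": 0,"ay": 0,"az": 0},{"tx": 0,"ty": 0,"tz": 0.115,"ax": 0,"ay": 0,"az": 0}]}}

```text
time: 29.0
tool_pos: [540.9, -108.7, 70.4]
orientation: [180.0, 0.1, 169.8]
ft_force: [0.1, -0.2, -0.1]
opening: 63.6
gripper_force: 25.0
```

```bash
python3 - <<'E'
from h import *
s=manip.state();print(s["tool_pos"],s["orientation"],s["ft_force"])
k=imaging.camera("side")
cv2.imwrite("pics/g7.png",cv2.resize(k["color"][180:290,190:340],None,fx=5,fy=5,interpolation=cv2.INTER_CUBIC))
E
```

```text
[ 540.92440157 -108.73049321   70.43856487] [1.79993401e+02 6.81743633e-02 1.69776488e+02] [ 0.06941406 -0.23302959 -0.10958425]
```

View pics/g7.png

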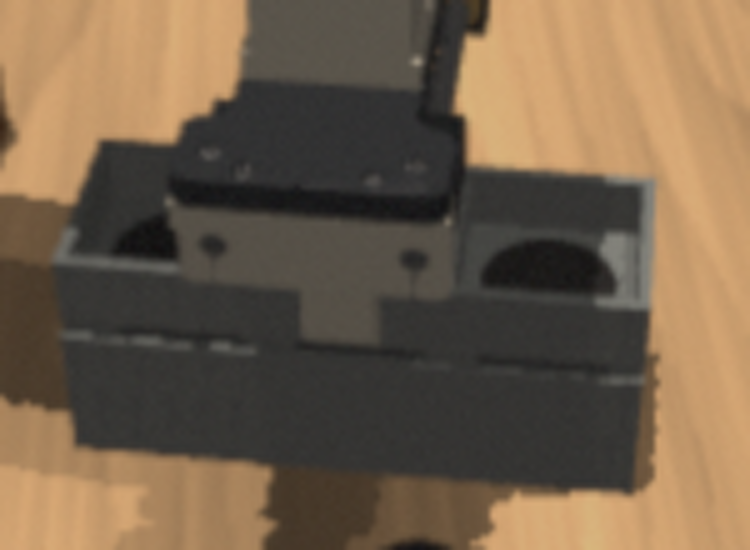

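The held rack sits just above the pile. Its top rim corners are at about (55,262), (652,306), (655,180) and (100,142), and the gap runs along (62,335) to (645,378). I compare the two poses in this same view.

```bash
python3 - <<'E'
from h import *
from scipy.optimize import least_squares
np.set_printoptions(suppress=True,precision=2)
s=imaging.camera("side")
L=np.array([[92,32],[92,-32],[-92,-32],[-92,32]])
def pts(p,z):
    a=np.radians(p[2]);R=np.array([[np.cos(a),-np.sin(a)],[np.sin(a),np.cos(a)]]);return np.c_[L@R.T+p[:2],np.full(4,z)]
q=np.array([crop(p,5,190,180) for p in [(655,180),(652,306),(55,262),(100,142)]])
q2=np.array([crop(p,3.5,195,215) for p in [(434,55),(436,142),(30,112),(60,30)]])
for q,z in((q,79.7),(q2,50)):
    r=least_squares(lambda p:(proj(s,pts(p,z))-q).ravel(),[541,-109,-10]);print(r.x,np.sqrt(np.mean(r.fun**2)))
E
```

```text
[ 541.2  -107.82   -9.99] 0.39661628618113
[ 541.75 -109.13   -9.63] 0.8782682894042805
```

The two agree within about 1 mm, so I apply a small correction and lower.

Call:
{"op": "move_arm", "data": {"motion": [{"tx": -0.001,"ty": -0.002,"tz": 0.003,"ax": 0,"ay": 0,"az": 0},{"tx": -0.001,"ty": -0.002,"tz": 0.006,"ax": 0,"ay": 0,"az": 0},{"tx": -0.001,"ty": -0.002,"tz": 0.009,"ax": 0,"ay": 0,"az": 0},{"tx": -0.001,"ty": -0.002,"tz": 0.01,"ax": 0,"ay": 0,"az": 0},{"tx": -0.001,"ty": -0.002,"tz": 0.01,"ax": 0,"ay": 0,"az": 0}]}}

```text
time: 29.6
tool_pos: [540.6, -109.5, 65.7]
orientation: [180.0, -0.0, 169.8]
ft_force: [-0.5, 0.3, -0.1]
opening: 64.0
gripper_force: 25.0
```

Call:
{"op": "move_arm", "data": {"motion": [{"tx": 0,"ty": 0,"tz": 0.002,"ax": 0,"ay": 0,"az": 0},{"tx": 0,"ty": 0,"tz": 0.002,"ax": 0,"ay": 0,"az": 0},{"tx": 0,"ty": 0,"tz": 0.002,"ax": 0,"ay": 0,"az": 0}]}}

```text
time: 29.9
tool_pos: [540.6, -109.5, 65.7]
orientation: [180.0, 0.0, 169.8]
ft_force: [-4.3, 1.2, 10.9]
opening: 63.8
gripper_force: 25.0
```

Firm contact, so I release and rise.

Call:
{"op": "move_arm", "data": {"motion": [{"tx": 0,"ty": 0,"tz": -0.001,"ax": 0,"ay": 0,"az": 0},{"tx": 0,"ty": 0,"tz": -0.001,"ax": 0,"ay": 0,"az": 0},{"tx": 0,"ty": 0,"tz": -0.001,"ax": 0,"ay": 0,"az": 0},{"tx": 0,"ty": 0,"tz": -0.001,"ax": 0,"ay": 0,"az": 0},{"tx": 0,"ty": 0,"tz": -0.001,"ax": 0,"ay": 0,"az": 0},{"tx": 0,"ty": 0,"tz": -0.001,"ax": 0,"ay": 0,"az": 0},{"tx": 0,"ty": 0,"tz": -0.06,"ax": 0,"ay": 0,"az": 0},{"tx": 0,"ty": 0,"tz": -0.15,"ax": 0,"ay": 0,"az": 0},{"tx": 0,"ty": 0,"tz": -0.25,"ax": 0,"ay": 0,"az": 0},{"tx": 0,"ty": 0,"tz": -0.35,"ax": 0,"ay": 0,"az": 0},{"tx": 0,"ty": 0,"tz": -0.45,"ax": 0,"ay": 0,"az": 0},{"tx": 0.1,"ty": 0,"tz": -0.5,"ax": 0,"ay": 0,"az": 0},{"tx": 0.2,"ty": 0,"tz": -0.5,"ax": 0,"ay": 0,"az": 0},{"tx": 0.2,"ty": 0,"tz": -0.5,"ax": 0,"ay": 0,"az": 0},{"tx": 0.2,"ty": 0,"tz": -0.5,"ax": 0,"ay": 0,"az": 0}], "gripper": 1}}

```text
time: 31.4
tool_pos: [461.5, -95.2, 265.3]
orientation: [180.0, 0.1, 169.8]
ft_force: [0.8, -0.6, -0.6]
opening: 91.6
gripper_force: 0.0
```

```bash
python3 - <<'E'
from h import *
k=imaging.camera("side");cv2.imwrite("pics/g8.png",cv2.resize(k["color"][100:380,170:390],None,fx=2.1,fy=2.1,interpolation=cv2.INTER_CUBIC))
E
```

```text
(no output)
```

View pics/g8.png

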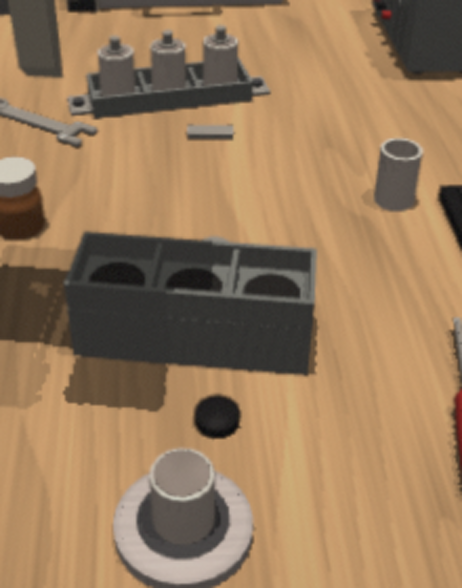

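The last picture shows the rack flush on the pile around (193,300) and the blank upright mid-stand at (183,500). Three pots stand in the bolted rack around (165,70), and the sleeve (398,175) and jar (18,198) are untouched.

```bash
python3 -c "
from cell import hand_in; print(hand_in())"
```

```text
the job is handed in; nothing more can be done
None
```

I handed the job in after about 31 s of robot time: the blank is on the stand, both studded pots are in the bolted rack, and the emptied rack is on the pile; the last camera view showed everything upright, but I have no verdict from the judge.

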